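Shift the filter selector's lever into third

TASK

Put the beam-filter selector into third: with the fingertips or the outside of the fingers, push its ball-topped lever across the H-shaped gate to the right-hand end of the cross slot, then push it forward, away from the robot, until it is fully home in the third slot (the far right one, marked with three dots), and leave it there. On the way the lever must not enter any of the other three slots. Only push the lever from outside, never take its knob or stem between the fingers, and do not disturb the carton, lens box and post holder standing round it.

Things in the scene. Friction and masses are not known exactly. Their poses are not given: they have to be found in the camera images.
- selector: Filter selector: grey box fixed to the table, 150 mm (x) by 124 mm (y), 90 mm high, bright gate plate on top; foot flange sticks out 12 mm front and back, a 42 mm round beam port 14 mm on each side (y), 35 mm ahead of the middle. Origin: centre of the underside. x forward (away from the robot), y left, z up; turned by up to 0.4 rad.
- gate (a point): Centre of the H-shaped gate, on the selector's top face (90 mm up); axes as selector. Two lanes along x, 20 mm wide, centred at y = +0.022 (left) and -0.022 (right), reach x = -0.032 to 0.032; one cross slot along y, 20 mm wide, joins them at x = 0. The plate's edges really stop the stem. The lever starts in the left part of the cross slot.
- third_slot (a point): Middle of the third slot, the far half of the right lane, at plate height; axes as selector. Black dots beside the lane ends number the slots: one far left, two near left, three far right, four near right.
- pivot (a point): Hidden ball pivot of the lever inside the selector, 68 mm below gate (22 mm above the table).
- knob (a point): Centre of the black ball knob, 36 mm across, on the lever: a steel stem 12 mm thick that tilts about pivot, 150 mm below along the stem. Axes turn with the lever, z up the stem. The knob travels about 50 mm left or right and 50 mm forward or back of the gate's centre. No spring: the lever stays where it is left; 1 to 2 N at the knob moves it.
- shift_across (a joint): Sideways tilt of the lever, rad: negative to the left, positive to the right, 0 upright. In the left lane about -0.36 to -0.26, in the right lane about 0.26 to 0.36, where the plate's edge stops it.
- shift_along (a joint): Forward tilt of the lever, rad: positive forward (away from the robot), negative back, 0 in the middle of the cross slot, whose edges allow about 0.06 either way. Fully home in a far slot about 0.36.
- carton: Small upright white-and-teal carton, 32 x 48 x 66 mm high, loose behind the selector; origin at the centre of its underside. To be left alone.
- lens_box: Flat white plastic lens box, 47 x 45 x 19 mm high, loose behind the selector; origin at the centre of its underside. To be left alone.
- post_holder: Black upright cylindrical post holder with a side screw, 40 x 32 x 46 mm high, loose to the left of the selector; origin at the centre of its underside. To be left alone.

How it is judged (in metres and radians):
On the way, in this order (a step that is already met when the one before it is completed fails the run):
1. the lever is across, at the right-hand end of the cross slot (value of joint shift_across above 0.2 rad and value of joint shift_along between -0.15 and 0.15 rad), for 0.02 s.
2. the lever is forward in the third slot (value of joint shift_along above 0.3 rad and value of joint shift_across above 0.2 rad), for 0.2 s.
At the end, for the whole second after the job is handed in: The lever stands at rest in the third slot: tilted forward more than 0.30 rad (it stops at about 0.36) and to the right more than 0.22 rad; the carton, lens box and post holder are within 15 mm of where they stood (value of joint shift_along between 0.3 and 0.4 rad and value of joint shift_across above 0.22 rad and velocity of joint shift_along between -0.05 and 0.05 rad/s and velocity of joint shift_across between -0.05 and 0.05 rad/s and distance of each of carton, lens_box, post_holder from where it was at the start of the episode below 0.015 m); the robot touches nothing.
It fails at once if the lever entered the second or fourth (near) slot: tilted back more than 0.15 rad (value of joint shift_along below -0.15 rad).
It fails at once if the lever entered the first (far left) slot: forward more than 0.15 rad while not on the right (value of joint shift_along above 0.15 rad and value of joint shift_across below 0.1 rad).
It fails at once if the knob or stem was taken between the fingers (grasp point within 12 mm of the lever's axis, below the knob's top) (x of the grasp point in the frame of knob between -0.012 and 0.012 m and y of the grasp point in the frame of knob between -0.012 and 0.012 m and z of the grasp point in the frame of knob between -0.1 and 0.018 m).
It fails at once if the carton, lens box or post holder was moved more than 15 mm or lifted (distance of any of carton, lens_box, post_holder from where it was at the start of the episode above 0.015 m).
It also fails if it takes over 38 s, if anything falls off the work surface, if the arm or the gripper's body presses on something with over 40 N, if the wrist force passes 120 N, or if a joint passes its speed limit or range.

ROBOT

A 6-joint arm with a two-finger parallel gripper is mounted at the origin on a cart in front of the work surface, level with it; the furniture and walls round the work are solid. World frame = base frame: x ahead of the robot, y to its left, z up, the work surface at z = 0. Lengths are in m, angles in degrees, forces in N, time in s.
With the tool pointing down it reaches from about 0.3 to 0.75 m from the base axis. Payload 8.5 kg.
Tool frame: the origin (TCP) lies on the centre line of the jaws, within the pads' length; the fingertips stand 19 mm ahead of it and the grasp point (between the pads) is the TCP; z points along the fingers, x is the direction in which the jaws open and shut, and the axes are right-handed (so a half turn about z gives the same grasp; the last joint's range is limited). The gripper opens to 85 mm and grips with 20 to 120 N. Pads are 22 mm wide; open, the fingers measure 114 mm over their backs; the gripper's body (76 mm by 85 mm) begins 54 mm behind the grasp point. The pads swing forward as they close: fully open they stand 13 mm farther back than shut.
Start: joints at [-88.768, 21.807, 74.336, -0, 83.858, -12.336], TCP at [0.129, -0.535, 0.25] pointing down, gripper open.
Joint ranges: [-178.18, 178.18], [-50.72, 133.34], [12.68, 142.11], [-81.47, 261.47], [9.98, 163.14], [-165.26, 165.26]. Speed limits (degrees/s): [136.94, 136.94, 180, 180, 180, 180].

INTERFACE

Orientations are given as a 3x3 rotation matrix whose columns are the frame's x, y, z axes.
In Python, from rig import env, cams, order gives the robot as it stands.
- The arm moves only by the tool step_arm, never from a script. Its argument "steps" is a list of rows, each an object with "xyz": the shift along the tool's x, y, z normalised to -1 to 1, where 1 is 0.04 m, a list of three; "turn": the turn, a rotation vector about the tool's x, y, z normalised to -1 to 1, where 1 is 0.08 rad, a list of three; "gripper": the gripper command: -1 is shut, 1 is fully open, values between are in proportion. A call has 1 to 20 rows; each row shifts and turns the commanded pose from where the row before left it, along the tool's axes as they then stand; what a row does not reach is not made up. A row lasts 1/12 s, in which the tool goes at most 41.7 mm and 7.16 degrees, less where a joint would pass 70% of its speed; a pose out of reach is approached as far as the arm can. A call with a number of a shift or a turn outside -1 to 1 is refused whole. A call with a gripper value outside its range is refused whole. The fingers move at their own pace and stop on an object; "squeeze" is the grip in N (left out, the last holds). Time passes only in rows, so rows that do not move let the fingers close. It gives the time, the measured TCP pose, the force and the opening at its end, in the units of the state.
- env.observe(): the state, without advancing time (a new reading comes with each control period).
- cams.get_image(name): name is "scene" or "top" or "wrist"; returns (picture, depth): 400x640x3 uint8, red, green, blue; 400x640 float32, m along the optical axis (not along the pixel's ray), 0 where there is no reading.
- cams.camera_info(name): a dict with "fx", "fy", "cx", "cy" (pixels), "extrinsics" (4x4, takes a point from camera to world coordinates). Camera axes: x right, y down, z forward; pixel columns grow to the right and rows downward; lengths in m; the calibration is good to about 2 mm. A picture is of the moment at which its call begins: read the wrist's pose just before it. camera_info takes no time and is no camera call; for the wrist camera it gives the pose at the moment of the call.
- order.close_job(): hands the job in, once; it reports no verdict.
The state is a dict: "time_s": time; "q": joint angles; "qvel": joint speeds; "joint_efforts": joint torques, N m; "position": TCP position; "tool_rot": TCP orientation; "ft_force": force on the tool from outside, world axes, zero at the start; "wrist_torque": the same for the moment, N m; "grip_width": finger opening in m.
Only numpy, scipy, OpenCV 4.12 (cv2) and the standard library are available. Lean on these libraries where they do the work, as an engineer would, in place of code of your own. Each camera call takes 0.05 s, during which the arm holds its last target. There are 200 camera calls.

## Working session

There is one attempt and no reset: what is moved stays moved. The work goes in short steps, Python scripts to look and compute and a tool call to move; the robot and the scene stay as the last step left them, time stands still between calls to the robot, and variables do not carry over. Pictures are saved under pics/ and viewed, about 8 in all and at most 12, crops included, and the job is handed in when it is done.

Besides the shell and the picture viewer there is one more tool, called as name([rows], argument=value, ...), one row to a line, values as JSON. step_arm: Moves the arm, as the interface text tells. Scaled input: -1 to 1 covers 0.04 m each way for a shift and 0.08 rad each way for a turn. Its arguments: {"type":"object","properties":{"steps":{"type":"array"},"squeeze":{"type":"number"}},"required":["steps"]}

```bash
mkdir -p pics; ls
python3 - <<'E'
from rig import env,cams,order
import cv2,numpy as np
s=env.observe();print(s['time_s'],s['position'],s['tool_rot'],s['grip_width'])
for n in("scene","top"):
    im,d=cams.get_image(n);c=cams.camera_info(n);print(n,c)
    cv2.imwrite(f"pics/{n}0.png",im[:,:,::-1]);np.savez(f"{n}0.npz",im=im,d=d,K=[c[k] for k in("fx","fy","cx","cy")],E=c["extrinsics"])
E
```

```text
pics
0.0 [ 0.12900828 -0.53436696  0.24968983] [[ 2.34594202e-01 -9.72093390e-01 -3.92302831e-05]
 [-9.72092262e-01 -2.34593990e-01  1.51486166e-03]
 [-1.48179019e-03 -3.17242307e-04 -9.99998852e-01]] 0.08544270159897903
scene {'fx': 478.5741781212035, 'fy': 478.5741781212035, 'cx': 320.26654415120333, 'cy': 195.675911435706, 'extrinsics': array([[-0.84856801, -0.34733348,  0.39911376,  0.21035808],
       [-0.52907401,  0.55190669, -0.64457714,  0.88733756],
       [ 0.00360967, -0.75812826, -0.65209548,  0.76779272],
       [ 0.        ,  0.        ,  0.        ,  1.        ]])}
top {'fx': 467.0629015662513, 'fy': 467.0629015662513, 'cx': 316.3916702503131, 'cy': 197.49317861239416, 'extrinsics': array([[ 0.00111577, -0.98092596,  0.19437852,  0.45593501],
       [-0.99954436,  0.00476915,  0.02980497,  0.23146591],
       [-0.03016349, -0.19432321, -0.98047369,  1.04713331],
       [ 0.        ,  0.        ,  0.        ,  1.        ]])}
```

View pics/scene0.png

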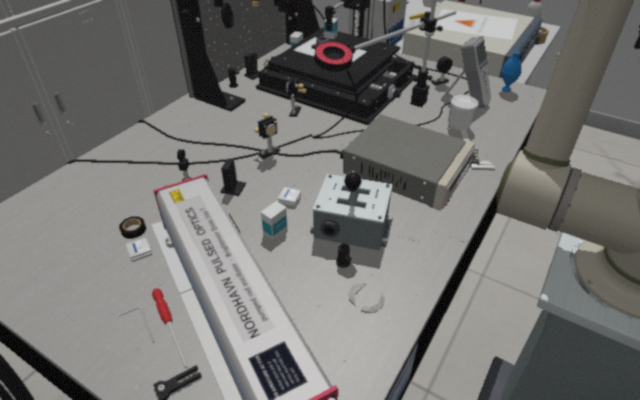

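View pics/top0.png

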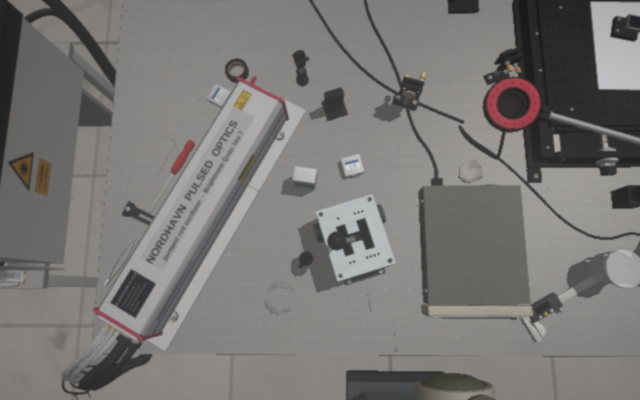

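The scene view shows the selector with its knob at (352,182). In the top view the plate is at about (356,237) with the knob at (337,241), the carton at (305,177), the lens box at (351,165) and the post holder at (305,259). A grey supply unit stands right of the selector at x > 422.

```bash
cat > h.py <<'E'
import numpy as np,cv2
def load(n):
    z=np.load(n+".npz");return z['im'],z['d'],z['K'],z['E']
def ray(u,v,K,E,z):
    d=E[:3,:3]@np.array([(u-K[2])/K[0],(v-K[3])/K[1],1]);o=E[:3,3]
    return o+d*(z-o[2])/d[2]
def cloud(d,K,E):
    v,u=np.mgrid[:d.shape[0],:d.shape[1]]
    P=np.stack([(u-K[2])/K[0]*d,(v-K[3])/K[1]*d,d],-1)
    return P@E[:3,:3].T+E[:3,3]
E
python3 - <<'E'
from h import *
im,d,K,E=load("top0");P=cloud(d,K,E)
z=P[...,2]
m=((abs(z-.09)<.012)&(d>0)).astype(np.uint8);m[:,:290]=0;m[:,412:]=0;m[:180]=0;m[300:]=0
n,l,st,_=cv2.connectedComponentsWithStats(m);k=1+st[1:,4].argmax();print(st[k])
c=max(cv2.findContours((l==k).astype(np.uint8),0,1)[0],key=cv2.contourArea)
w=np.array([ray(*p[0],K,E,.09)[:2] for p in c]).astype(np.float32)
print("plate",cv2.minAreaRect(cv2.convexHull(w)), "z med",np.median(z[l==k]))
kn=(z>.135)&(d>0);kn[:,:310]=0;kn[:,400:]=0;kn[:200]=0;kn[280:]=0
print("knob pts",kn.sum(),P[kn].mean(0),P[kn].max(0),P[kn].min(0))
for n,(u,v) in dict(carton=(305,174),lens=(351,165),post=(305,258),psu=(472,250),psuL=(428,250)).items(): print(n,P[v,u])
x0,y0=285,145
cv2.imwrite("pics/crop.png",cv2.resize(im[y0:y0+150,x0:x0+160,::-1],None,fx=4,fy=4,interpolation=cv2.INTER_CUBIC))
E
```

```text
[ 316  194   80   87 3510]
plate ((0.5635389685630798, 0.18151099979877472), (0.15001654624938965, 0.12408517301082611), 17.052162170410156) z med 0.08974480904479365
knob pts 285 [0.54672877 0.22070177 0.17755593] [0.56563101 0.23812382 0.18618376] [0.53120425 0.20422294 0.16469369]
carton [0.70299559 0.28615563 0.06376063]
lens [0.73472031 0.18414535 0.01861264]
post [0.52300699 0.28610238 0.04525108]
psu [ 0.53602571 -0.05549467  0.08731133]
psuL [0.53643883 0.03251338 0.0838698 ]
```

View pics/crop.png

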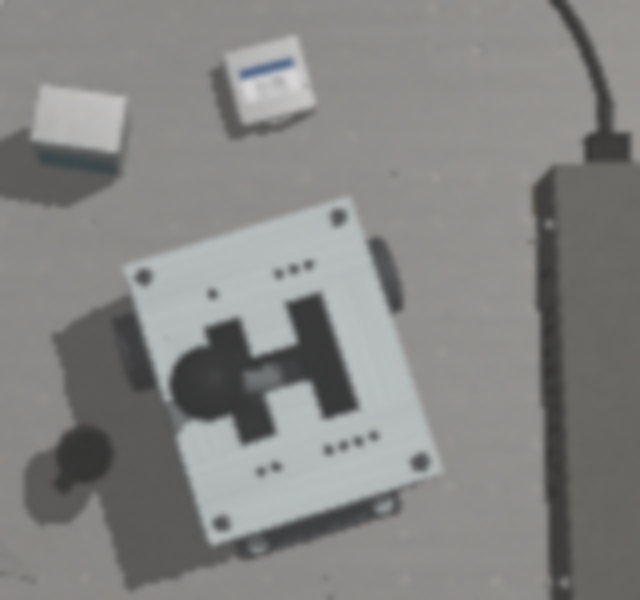

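The plate measures 150.0 × 124.1 mm at z = 0.090 m, centred at (0.5635, 0.1815) with a yaw of 17.05°. The knob sits at about (-0.004, 0.043) relative to the gate, so the lever is at -0.29 rad across, which agrees with the data given. Next I check for tall obstacles on the way.

Run:
```python
from h import *
Ps=[]
for n in("top0","scene0"):
    im,d,K,E=load(n);P=cloud(d,K,E)[d>0];Ps.append(P)
P=np.vstack(Ps)
xs=np.arange(.1,.8,.05);ys=np.arange(.4,-.65,-.05)
print("y\\x",*[f"{x:5.2f}" for x in xs])
for y in ys:
    r=[]
    for x in xs:
        q=P[(abs(P[:,0]-x-.025)<.025)&(abs(P[:,1]-y-.025)<.025)];r.append(f"{q[:,2].max():5.2f}" if len(q) else "  -- ")
    print(f"{y:5.2f}",*r)
```

```text
y\x  0.10  0.15  0.20  0.25  0.30  0.35  0.40  0.45  0.50  0.55  0.60  0.65  0.70  0.75
 0.40 -0.79 -0.79 -0.79   --   0.01  0.01  0.01  0.01  0.01  0.01  0.13  0.13  0.14  0.14
 0.35 -0.79 -0.79 -0.78   --   0.01  0.01  0.01  0.01  0.01  0.01  0.01  0.01  0.13  0.13
 0.30 -0.79 -0.78 -0.79   --   0.01  0.01  0.01  0.01  0.04  0.01  0.01  0.07  0.07  0.02
 0.25 -0.78 -0.79 -0.79   --   0.01  0.00  0.01  0.01  0.05  0.09  0.10  0.07  0.07  0.01
 0.20 -0.79 -0.79 -0.79   --   0.01  0.01  0.01  0.10  0.19  0.19  0.09  0.01  0.02  0.02
 0.15  0.00 -0.00 -0.79   --   0.01  0.01  0.01  0.09  0.10  0.11  0.10  0.09  0.02  0.02
 0.10  0.00 -0.00 -0.79   --   0.01  0.01  0.01  0.09  0.10  0.10  0.10  0.09  0.01  0.01
 0.05  0.18  0.19  0.19  0.19  0.01  0.01  0.01  0.01  0.01  0.00  0.01  0.01  0.01  0.01
 0.00  0.20  0.20  0.27  0.25  0.17  0.06  0.09  0.09  0.09  0.09  0.09  0.09  0.05  0.04
-0.05  0.20  0.31  0.38  0.39  0.17  0.02  0.09  0.09  0.09  0.09  0.09  0.09  0.05  0.26
-0.10  0.00  0.43  0.49  0.49  0.01  0.01  0.09  0.09  0.09  0.09  0.09  0.09  0.26  0.27
-0.15 -0.33  0.48  0.4
[... 177 characters left out ...]
0.79 -0.79  0.01  0.02  0.02  0.01  0.01  0.01  0.01  0.01  0.26  0.26
-0.30 -0.79 -0.79 -0.79 -0.79  0.00  0.01  0.01  0.01  0.01  0.01  0.01  0.01  0.26  0.11
-0.35 -0.79 -0.79 -0.79 -0.79  0.01  0.01  0.01  0.09  0.09  0.01  0.01  0.26  0.26  0.11
-0.40 -0.79 -0.79 -0.78 -0.79  0.01  0.00  0.01  0.09  0.09  0.01  0.26  0.27  0.07  0.11
-0.45 -0.79 -0.79 -0.79 -0.79  0.00  0.01  0.01  0.08  0.01  0.01  0.32  0.32  0.07  0.11
-0.50 -0.79 -0.78 -0.78 -0.79  0.01  0.00  0.00  0.13  0.21  0.20  0.26  0.26  0.07  0.11
-0.55 -0.79 -0.79 -0.79 -0.79  0.01  0.01  0.01  0.13  0.21  0.20  0.26  0.01  0.07  0.11
-0.60  0.28  0.30 -0.79 -0.79  0.01  0.00  0.01  0.01  0.20  0.01  0.09  0.10  0.07  0.11
```

step_arm([
  {"xyz": [0, 0, 0], "turn": [0, 0, -0.76], "gripper": -1},
  {"xyz": [-0.46, -0.73, 0], "turn": [0, 0, 0], "gripper": -1},
  {"xyz": [-0.46, -0.73, 0], "turn": [0, 0, 0], "gripper": -1},
  {"xyz": [-0.46, -0.73, 0], "turn": [0, 0, 0], "gripper": -1},
  {"xyz": [-0.46, -0.73, 0], "turn": [0, 0, 0], "gripper": -1},
  {"xyz": [-0.46, -0.73, 0], "turn": [0, 0, 0], "gripper": -1},
  {"xyz": [-0.46, -0.73, 0], "turn": [0, 0, 0], "gripper": -1},
  {"xyz": [-0.46, -0.73, 0], "turn": [0, 0, 0], "gripper": -1},
  {"xyz": [-0.46, -0.73, 0], "turn": [0, 0, 0], "gripper": -1},
  {"xyz": [-0.46, -0.73, 0], "turn": [0, 0, 0], "gripper": -1},
  {"xyz": [-0.46, -0.73, 0], "turn": [0, 0, 0], "gripper": -1},
  {"xyz": [-0.46, -0.73, 0], "turn": [0, 0, 0], "gripper": -1},
  {"xyz": [-0.46, -0.73, 0], "turn": [0, 0, 0], "gripper": -1},
  {"xyz": [0, 0, 0], "turn": [0, 0, 0], "gripper": -1},
])

```text
time_s: 1.27
position: [0.4015, -0.2168, 0.2502]
tool_rot: [[0.298, -0.955, 0.001], [-0.955, -0.298, 0.002], [-0.001, -0.001, -1.0]]
ft_force: [-1.0, -0.6, -0.4]
grip_width: -0.0002
```

step_arm([
  {"xyz": [-0.73, -0.45, 0], "turn": [0, 0, 0], "gripper": -1},
  {"xyz": [-0.73, -0.45, 0], "turn": [0, 0, 0], "gripper": -1},
  {"xyz": [-0.73, -0.45, 0], "turn": [0, 0, 0], "gripper": -1},
  {"xyz": [-0.73, -0.45, 0], "turn": [0, 0, 0], "gripper": -1},
  {"xyz": [-0.73, -0.45, 0], "turn": [0, 0, 0], "gripper": -1},
  {"xyz": [-0.73, -0.45, 0], "turn": [0, 0, 0], "gripper": -1},
  {"xyz": [-0.73, -0.45, 0], "turn": [0, 0, 0], "gripper": -1},
  {"xyz": [-0.73, -0.45, 0], "turn": [0, 0, 0], "gripper": -1},
  {"xyz": [-0.73, -0.45, 0], "turn": [0, 0, 0], "gripper": -1},
  {"xyz": [-0.73, -0.45, 0], "turn": [0, 0, 0], "gripper": -1},
  {"xyz": [-0.73, -0.45, 0], "turn": [0, 0, 0], "gripper": -1},
  {"xyz": [-0.73, -0.45, 0], "turn": [0, 0, 0], "gripper": -1},
  {"xyz": [-0.73, -0.45, 0], "turn": [0, 0, 0], "gripper": -1},
  {"xyz": [-0.73, -0.45, 0], "turn": [0, 0, 0], "gripper": -1},
  {"xyz": [-0.73, -0.45, 0], "turn": [0, 0, 0], "gripper": -1},
  {"xyz": [0, 0, 0], "turn": [0, 0, 0], "gripper": -1},
  {"xyz": [0, 0, 0], "turn": [0, 0, 0], "gripper": -1},
])

```text
time_s: 2.68
position: [0.5289, 0.278, 0.2494]
tool_rot: [[0.295, -0.955, -0.001], [-0.955, -0.295, -0.001], [0.0, 0.001, -1.0]]
ft_force: [0.0, -0.5, 0.7]
grip_width: -0.0001
```

step_arm([
  {"xyz": [0, 0, 0.5], "turn": [0, 0, 0], "gripper": -1},
  {"xyz": [0, 0, 0.5], "turn": [0, 0, 0], "gripper": -1},
  {"xyz": [0, 0, 0.5], "turn": [0, 0, 0], "gripper": -1},
  {"xyz": [0, 0, 0.45], "turn": [0, 0, 0], "gripper": -1},
  {"xyz": [0, 0, 0], "turn": [0, 0, 0], "gripper": -1},
  {"xyz": [0, 0, 0], "turn": [0, 0, 0], "gripper": -1},
])

```text
time_s: 3.18
position: [0.5289, 0.276, 0.1723]
tool_rot: [[0.292, -0.956, -0.001], [-0.956, -0.292, -0.001], [0.0, 0.002, -1.0]]
ft_force: [0.3, -0.1, 0.5]
grip_width: -0.0001
```

```bash
cat > look.py <<'E'
import sys
from rig import env,cams
from h import *
G=np.array([.5635,.1815]);a=np.radians(17.05);ex=np.array([np.cos(a),np.sin(a)]);ey=np.array([-ex[1],ex[0]])
s=env.observe();p=np.array(s['position']);r=p[:2]-G
print("t",s['time_s'],"tcp sel",r@ex,r@ey,p[2],"F",np.round(s['ft_force'],1))
im,d=cams.get_image("scene");c=cams.camera_info("scene")
x0,y0,x1,y1=260,90,460,240
cv2.imwrite(f"pics/{sys.argv[1]}.png",cv2.resize(im[y0:y1,x0:x1,::-1],None,fx=4,fy=4,interpolation=cv2.INTER_CUBIC))
K=[c[k] for k in("fx","fy","cx","cy")];P=cloud(d,K,c['extrinsics'])
L=np.stack([(P[...,:2]-G)@ex,(P[...,:2]-G)@ey,P[...,2]],-1)
dark=(im.max(2)<70)&(d>0)&(L[...,2]>.10)&(L[...,2]<.2)&(abs(L[...,0])<.1)&(abs(L[...,1])<.12)
q=L[dark];print("dark n",len(q))
if len(q): print(np.round(np.percentile(q,[0,5,50,95,100],axis=0),3))
E
python3 look.py s1
```

```text
t 3.1833 tcp sel -0.005344140175266604 0.10050947624733145 0.17226076267498167 F [ 0.3 -0.1  0.5]
dark n 153
[[-0.019  0.028  0.112]
 [-0.018  0.035  0.133]
 [-0.011  0.107  0.174]
 [ 0.001  0.115  0.185]
 [ 0.005  0.116  0.2  ]]
```

View pics/s1.png

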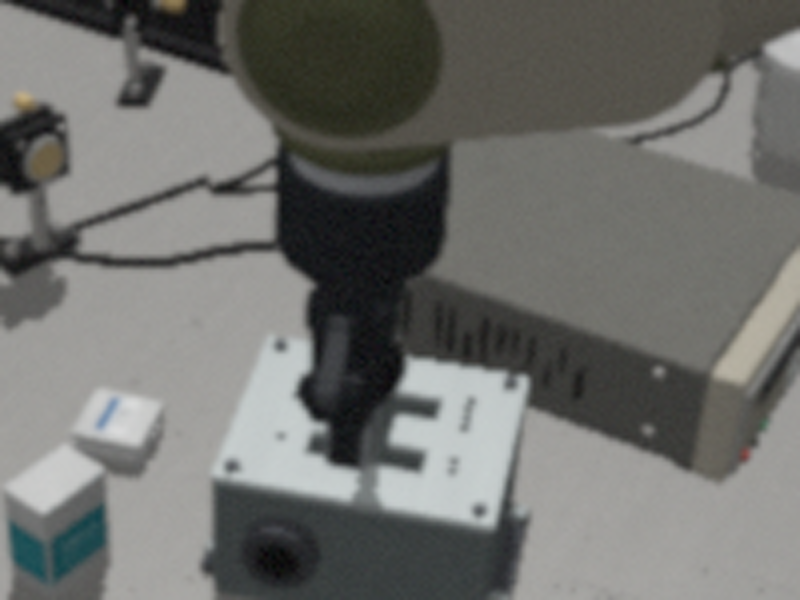

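The selector plate, lens box and carton look undisturbed. The shut fingers stand left of the knob (tips at about (345,460) in the crop), lined up in x. I push right in two stages.

step_arm([
  {"xyz": [0.25, 0, 0], "turn": [0, 0, 0], "gripper": -1},
  {"xyz": [0.25, 0, 0], "turn": [0, 0, 0], "gripper": -1},
  {"xyz": [0.15, 0, 0], "turn": [0, 0, 0], "gripper": -1},
  {"xyz": [0.15, 0, 0], "turn": [0, 0, 0], "gripper": -1},
  {"xyz": [0.15, 0, 0], "turn": [0, 0, 0], "gripper": -1},
  {"xyz": [0.15, 0, 0], "turn": [0, 0, 0], "gripper": -1},
  {"xyz": [0.15, 0, 0], "turn": [0, 0, 0], "gripper": -1},
  {"xyz": [0.15, 0, 0], "turn": [0, 0, 0], "gripper": -1},
  {"xyz": [0.15, 0, 0], "turn": [0, 0, 0], "gripper": -1},
  {"xyz": [0.15, 0, 0], "turn": [0, 0, 0], "gripper": -1},
  {"xyz": [0.15, 0, 0], "turn": [0, 0, 0], "gripper": -1},
  {"xyz": [0.15, 0, 0], "turn": [0, 0, 0], "gripper": -1},
  {"xyz": [0.15, 0, 0], "turn": [0, 0, 0], "gripper": -1},
  {"xyz": [0, 0, 0], "turn": [0, 0, 0], "gripper": -1},
])

```text
time_s: 4.4
position: [0.5546, 0.1937, 0.1722]
tool_rot: [[0.292, -0.956, -0.0], [-0.956, -0.292, -0.0], [0.0, 0.0, -1.0]]
ft_force: [-0.3, 0.2, 1.4]
grip_width: 0.0004
```

step_arm([
  {"xyz": [0.15, 0, 0], "turn": [0, 0, 0], "gripper": -1},
  {"xyz": [0.15, 0, 0], "turn": [0, 0, 0], "gripper": -1},
  {"xyz": [0.15, 0, 0], "turn": [0, 0, 0], "gripper": -1},
  {"xyz": [0.15, 0, 0], "turn": [0, 0, 0], "gripper": -1},
  {"xyz": [0.1, 0, 0], "turn": [0, 0, 0], "gripper": -1},
  {"xyz": [0, 0, 0], "turn": [0, 0, 0], "gripper": -1},
  {"xyz": [0, 0, 0], "turn": [0, 0, 0], "gripper": -1},
])

```text
time_s: 4.98
position: [0.5626, 0.1678, 0.1724]
tool_rot: [[0.293, -0.956, 0.0], [-0.956, -0.293, -0.0], [0.0, -0.0, -1.0]]
ft_force: [0.1, 0.2, -0.1]
grip_width: -0.0001
```

```bash
python3 look.py s2
```

```text
t 4.9833 tcp sel -0.004919150571313559 -0.012827781555832212 0.17237086787837333 F [ 0.1  0.2 -0.1]
dark n 129
[[-0.02  -0.044  0.155]
 [-0.019 -0.041  0.16 ]
 [-0.01  -0.002  0.175]
 [ 0.002  0.003  0.189]
 [ 0.004  0.012  0.2  ]]
```

step_arm([
  {"xyz": [0.1, 0, 0], "turn": [0, 0, 0], "gripper": -1},
  {"xyz": [0, 0, 0], "turn": [0, 0, 0], "gripper": -1},
])

```text
time_s: 5.2
position: [0.5637, 0.164, 0.1723]
tool_rot: [[0.293, -0.956, -0.0], [-0.956, -0.293, -0.0], [0.0, 0.0, -1.0]]
ft_force: [0.1, 0.5, 0.2]
grip_width: -0.0003
```

step_arm([
  {"xyz": [-0.5, 0, 0], "turn": [0, 0, 0], "gripper": -1},
  {"xyz": [-0.5, 0.5, 0], "turn": [0, 0, 0], "gripper": -1},
  {"xyz": [0, 0.7, 0], "turn": [0, 0, 0], "gripper": -1},
  {"xyz": [0, 0.7, 0], "turn": [0, 0, 0], "gripper": -1},
  {"xyz": [0, 0, 0], "turn": [0, 0, 0], "gripper": -1},
  {"xyz": [0, 0, 0], "turn": [0, 0, 0], "gripper": -1},
])

```text
time_s: 5.7
position: [0.4787, 0.1802, 0.1729]
tool_rot: [[0.293, -0.956, 0.001], [-0.956, -0.293, -0.0], [0.0, -0.001, -1.0]]
ft_force: [0.6, 0.0, 0.3]
grip_width: 0.0002
```

```bash
cat > top.py <<'E'
import sys
from rig import env,cams
from h import *
G=np.array([.5635,.1815]);a=np.radians(17.05);ex=np.array([np.cos(a),np.sin(a)]);ey=np.array([-ex[1],ex[0]])
s=env.observe();r=np.array(s['position'])[:2]-G
print("t",s['time_s'],"tcp sel",r@ex,r@ey,s['position'][2])
im,d=cams.get_image("top");c=cams.camera_info("top")
K=[c[k] for k in("fx","fy","cx","cy")];P=cloud(d,K,c['extrinsics'])
L=np.stack([(P[...,:2]-G)@ex,(P[...,:2]-G)@ey,P[...,2]],-1)
k=(d>0)&(L[...,2]>.14)&(L[...,2]<.195)&(L[...,0]>-.03)&(L[...,0]<.1)&(abs(L[...,1])<.09)&(im.max(2)<90)
q=L[k];print(len(q),np.round(q.min(0),3),np.round(q.max(0),3),np.round(np.median(q,0),3))
cv2.imwrite(f"pics/{sys.argv[1]}.png",cv2.resize(im[145:295,285:445,::-1],None,fx=4,fy=4,interpolation=cv2.INTER_CUBIC))
E
python3 top.py t2
```

```text
t 5.7 tcp sel -0.0814208170914095 0.02365242141579943 0.17286568730746582
251 [-0.02  -0.062  0.145] [ 0.012 -0.029  0.186] [-0.005 -0.044  0.177]
```

View pics/t2.png

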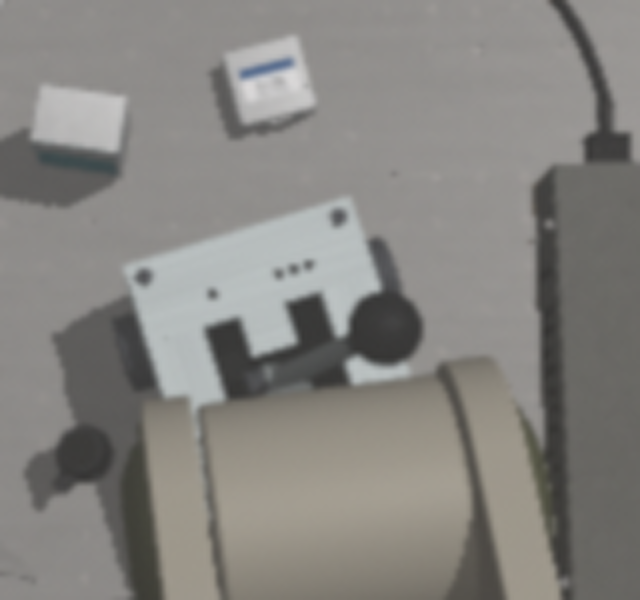

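The knob is now at the right end of the cross slot, at (385,327) in the crop, with gate-relative y about -0.045 (across about 0.30 rad, along about -0.03). The carton, lens box and post holder have not moved. I now go behind the knob and push forward.

step_arm([
  {"xyz": [0.6, 0, 0.1], "turn": [0, 0, 0], "gripper": -1},
  {"xyz": [0.6, 0, 0.1], "turn": [0, 0, 0], "gripper": -1},
  {"xyz": [0.5, 0, 0.1], "turn": [0, 0, 0], "gripper": -1},
  {"xyz": [0, 0, 0], "turn": [0, 0, 0], "gripper": -1},
  {"xyz": [0, 0, 0], "turn": [0, 0, 0], "gripper": -1},
])

```text
time_s: 6.17
position: [0.5003, 0.1146, 0.1601]
tool_rot: [[0.291, -0.957, 0.0], [-0.957, -0.291, 0.0], [-0.0, -0.0, -1.0]]
ft_force: [0.1, -0.2, 0.3]
grip_width: -0.0002
```

step_arm([
  {"xyz": [0, -0.4, 0], "turn": [0, 0, 0], "gripper": -1},
  {"xyz": [0, -0.4, 0], "turn": [0, 0, 0], "gripper": -1},
  {"xyz": [0, -0.15, 0], "turn": [0, 0, 0], "gripper": -1},
  {"xyz": [0, -0.15, 0], "turn": [0, 0, 0], "gripper": -1},
  {"xyz": [0, -0.15, 0], "turn": [0, 0, 0], "gripper": -1},
  {"xyz": [0, -0.15, 0], "turn": [0, 0, 0], "gripper": -1},
  {"xyz": [0, -0.15, 0], "turn": [0, 0, 0], "gripper": -1},
  {"xyz": [0, -0.15, 0], "turn": [0, 0, 0], "gripper": -1},
  {"xyz": [0, -0.15, 0], "turn": [0, 0, 0], "gripper": -1},
  {"xyz": [0, -0.15, 0], "turn": [0, 0, 0], "gripper": -1},
  {"xyz": [0, -0.15, 0], "turn": [0, 0, 0], "gripper": -1},
  {"xyz": [0, -0.15, 0], "turn": [0, 0, 0], "gripper": -1},
  {"xyz": [0, 0, 0], "turn": [0, 0, 0], "gripper": -1},
])

```text
time_s: 7.25
position: [0.5881, 0.1424, 0.1601]
tool_rot: [[0.293, -0.956, 0.0], [-0.956, -0.293, 0.0], [0.0, -0.0, -1.0]]
ft_force: [0.2, 0.3, 0.2]
grip_width: 0.0001
```

```bash
python3 top.py t3
```

```text
t 7.25 tcp sel 0.012040907250963007 -0.04458188466644462 0.16008297972089783Traceback (most recent call last):
  File "top.py", line 11, in <module>
    q=L[k];print(len(q),np.round(q.min(0),3),np.round(q.max(0),3),np.round(np.median(q,0),3))
                                 ~~~~~^^^
    return umr_minimum(a, axis, None, out, keepdims, initial, where)
ValueError: zero-size array to reduction operation minimum which has no identity
```

The arm hides the knob from above. The TCP is at x = 0.012 and I expect home at about 0.021, so I creep on with small steps and watch the force.

step_arm([
  {"xyz": [0, -0.1, 0], "turn": [0, 0, 0], "gripper": -1},
  {"xyz": [0, -0.1, 0], "turn": [0, 0, 0], "gripper": -1},
  {"xyz": [0, 0, 0], "turn": [0, 0, 0], "gripper": -1},
])

```text
time_s: 7.55
position: [0.5953, 0.1447, 0.1603]
tool_rot: [[0.293, -0.956, 0.0], [-0.956, -0.293, 0.0], [0.0, -0.0, -1.0]]
ft_force: [-0.5, -0.5, -1.0]
grip_width: 0.0003
```

step_arm([
  {"xyz": [0, -0.04, 0], "turn": [0, 0, 0], "gripper": -1},
  {"xyz": [0, 0, 0], "turn": [0, 0, 0], "gripper": -1},
])

```text
time_s: 7.72
position: [0.5964, 0.1451, 0.1603]
tool_rot: [[0.293, -0.956, -0.0], [-0.956, -0.293, -0.0], [0.0, 0.0, -1.0]]
ft_force: [-0.7, -0.0, -0.4]
grip_width: -0.0001
```

step_arm([
  {"xyz": [0, -0.04, 0], "turn": [0, 0, 0], "gripper": -1},
  {"xyz": [0, 0, 0], "turn": [0, 0, 0], "gripper": -1},
])

```text
time_s: 7.88
position: [0.5977, 0.1455, 0.1602]
tool_rot: [[0.293, -0.956, -0.0], [-0.956, -0.293, -0.0], [-0.0, 0.0, -1.0]]
ft_force: [-2.0, -0.3, -0.8]
grip_width: -0.0001
```

```bash
python3 look.py s3
```

```text
t 7.8833 tcp sel 0.022174550138780516 -0.044410874286734965 0.1602339500420829 F [-2.  -0.3 -0.8]
dark n 347
[[ 0.008 -0.049  0.134]
 [ 0.011 -0.044  0.14 ]
 [ 0.039 -0.033  0.163]
 [ 0.06  -0.014  0.194]
 [ 0.067 -0.005  0.2  ]]
```

View pics/s3.png

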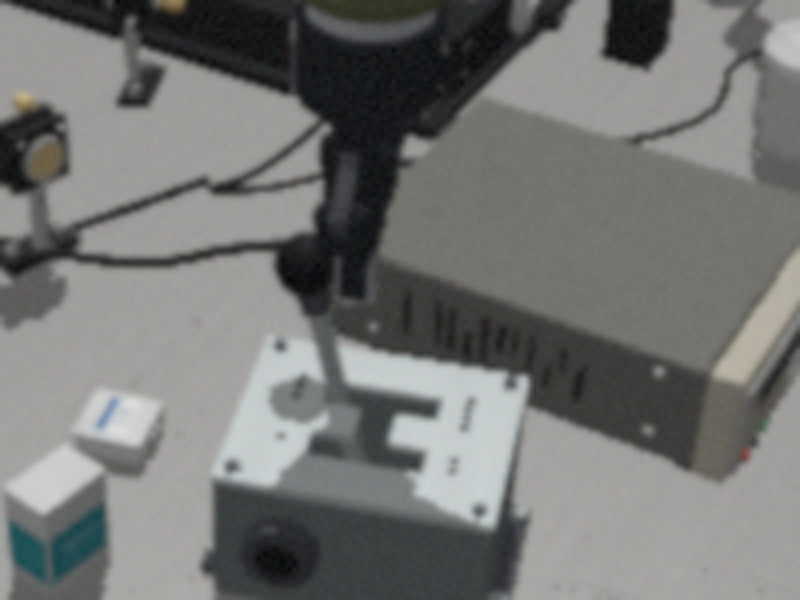

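The knob at (305,262) leans forward in the far right lane with its front at x = 0.067, so its centre is at about 0.049 (along about 0.335 rad). I push a little more to make it firm.

step_arm([
  {"xyz": [0, -0.04, 0], "turn": [0, 0, 0], "gripper": -1},
  {"xyz": [0, 0, 0], "turn": [0, 0, 0], "gripper": -1},
])

```text
time_s: 8.1
position: [0.5987, 0.1459, 0.16]
tool_rot: [[0.293, -0.956, -0.002], [-0.956, -0.293, -0.0], [-0.0, 0.002, -1.0]]
ft_force: [-4.9, -0.9, -0.7]
grip_width: -0.0001
```

step_arm([
  {"xyz": [0, -0.04, 0], "turn": [0, 0, 0], "gripper": -1},
  {"xyz": [0, 0, 0], "turn": [0, 0, 0], "gripper": -1},
])

```text
time_s: 8.27
position: [0.5994, 0.1461, 0.1599]
tool_rot: [[0.293, -0.956, -0.005], [-0.956, -0.293, -0.001], [-0.0, 0.005, -1.0]]
ft_force: [-9.8, -3.5, 0.8]
grip_width: -0.0001
```

The force is rising at the stop, so the lever is home. I back away and up, then verify.

step_arm([
  {"xyz": [0, 0.2, 0], "turn": [0, 0, 0], "gripper": -1},
  {"xyz": [0, 0.7, 0], "turn": [0, 0, 0], "gripper": -1},
  {"xyz": [0, 0.8, 0], "turn": [0, 0, 0], "gripper": -1},
  {"xyz": [0, 0.8, -0.3], "turn": [0, 0, 0], "gripper": -1},
  {"xyz": [0, 0.8, -0.6], "turn": [0, 0, 0], "gripper": -1},
  {"xyz": [0, 0.8, -0.6], "turn": [0, 0, 0], "gripper": -1},
  {"xyz": [0, 0.5, -0.6], "turn": [0, 0, 0], "gripper": -1},
  {"xyz": [0, 0, 0], "turn": [0, 0, 0], "gripper": -1},
  {"xyz": [0, 0, 0], "turn": [0, 0, 0], "gripper": -1},
  {"xyz": [0, 0, 0], "turn": [0, 0, 0], "gripper": -1},
])

```text
time_s: 9.1
position: [0.4255, 0.0925, 0.2443]
tool_rot: [[0.293, -0.956, 0.001], [-0.956, -0.293, 0.0], [0.0, -0.001, -1.0]]
ft_force: [-0.4, 0.3, -0.3]
grip_width: 0.0002
```

```bash
python3 top.py t4
```

```text
t 9.1 tcp sel -0.15807527194607257 -0.04461137096351221 0.24427908103739873
250 [ 0.035 -0.061  0.14 ] [ 0.067 -0.03   0.175] [ 0.049 -0.044  0.168]
```

View pics/t4.png

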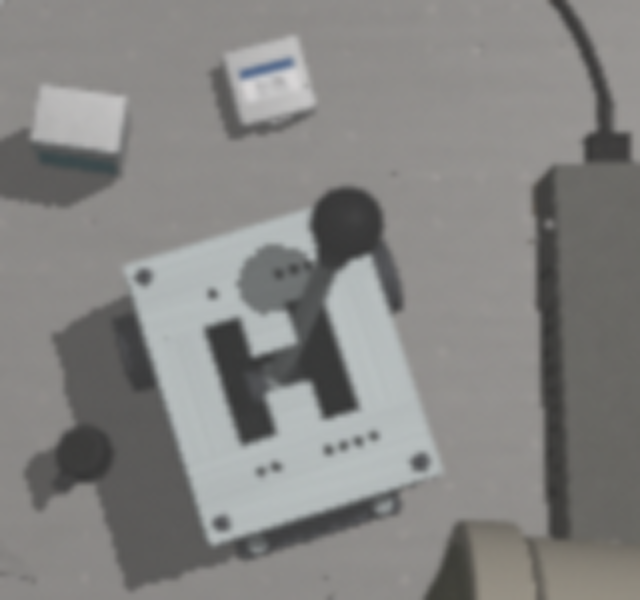

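The knob at (347,222) is at about (0.050, -0.045) relative to the gate, with the top of the ball at 0.175 m. That puts the lever at about 0.35 rad along and 0.31 rad across. The neighbours look unmoved and the arm is clear.

```bash
python3 -c "
from rig import order
print(order.close_job())"
```

```text
the job is handed in; nothing more can be done
None
```

The selector is in third and the job is handed in; the interface gives no verdict, so this rests on my own checks. With the shut fingers, I pushed the knob from its left side to the right end of the cross slot. I then pushed it from behind into the far right slot until the force at the stop rose to about 10 N, and backed the arm away.

- **Cross slot:** the picture taken at the right-hand end, before the forward push, put the lever at about 0.30 rad across and -0.03 rad along. I saw no sign of it entering another slot. I had no joint readings, so the angles are estimated from the knob's position.
- **Final position:** the knob was at about x = 0.050, y = -0.045 m from the gate, which is about 0.35 rad forward and 0.31 rad right.
- **Surroundings:** the carton, lens box and post holder appear at the same pixels as at the start, and the arm was clear of everything about 9 s in, with the wrist force near zero.
- **Failed check:** one top picture during the forward push could not measure the knob because the arm hid it. The scene camera covered that moment instead.

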